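Start a long cure on the resin lamp

ROBOT

A 6-joint arm with a two-finger parallel gripper is mounted at the origin on the work surface. World frame = base frame: x ahead of the robot, y to its left, z up, the work surface at z = 0. Lengths are in m, angles in rad, forces in N, time in s.
With the tool pointing down it reaches from about 0.35 to 0.775 m from the base axis. Payload 5.5 kg.
Tool frame: the origin (TCP) lies at the very end of the fingers, on their centre line; the grasp point (between the pads) lies 19 mm behind it; z points along the fingers, y is the line along which they close (so a half turn about z gives the same grasp; the last joint's range is limited). The gripper opens to 85 mm and grips with 20 to 120 N. Pads are 22 mm wide; open, the fingers measure 114 mm over their backs; the gripper's body (76 mm by 85 mm) begins 54 mm behind the grasp point. The pads swing forward as they close: fully open they stand 13 mm farther back than shut.
Start: joints at [-1.476, 0.313, 0.046, 1.304, 0, 1.431], TCP at [0.134, -0.559, 0.231] pointing down, gripper open.
Joint ranges: [-2.76, 2.76], [-0.86, 1.69], [-1.03, 1.26], [-2.2, 2.34], [-1.47, 1.5], [-3.14, 3.14]. Speed limits (rad/s): [2.57, 2.57, 3.14, 3.14, 3.14, 3.14].

INTERFACE

Orientations are given as a unit quaternion [x, y, z, w].
In Python, from bench import sense, optics, finish_job gives the robot as it stands. The module is installed in compiled form; this text tells all that it offers.
- The arm moves only by the tool drive_tool, never from a script. Its argument "plan" is a list of rows, each a list of 5 numbers: the shift along the tool's x, y, z scaled (see below), then the turn about the tool's z scaled (see below), then the opening, from 0 (shut) to 1 (fully open). A call has 1 to 10 rows; each row is the pose to reach, as a shift and turn from the pose commanded when the call began, along the tool's axes at that moment, turning the shorter way round; what a row does not reach only later rows make up. The controller multiplies each number of a shift by 300 mm and each number of a turn by pi rad. A row lasts 1/8 s, in which the tool goes at most 62.5 mm and 10.7 degrees, less where a joint would pass 70% of its speed; a pose out of reach is approached as far as the arm can. A call with a number of a shift or a turn outside -1 to 1 is refused whole. A call with a gripper value outside its range is refused whole. The fingers move at their own pace and stop on an object; the grip force is fixed at half the most. Time passes only in rows, so rows that repeat a pose let the fingers close. It gives the time, the measured TCP pose, the force, the opening and the grip force at its end, in the units of the state.
- sense(): the state, without advancing time (a new reading comes with each control period).
- optics.grab_frame(name): name is "scene" or "top" or "wrist"; returns the picture (420x560x3 uint8, red, green, blue); there is no depth.
- optics.camera_params(name): a dict with "camera_matrix" (3x3 intrinsics, pixels), "k1" (the pictures are not rectified: a ray, as slopes to the right and down, at radius r is drawn at 1 + k1 r^2 times it, then the intrinsics apply), "origin" and "attitude" of the camera in the world. Camera axes: x right, y up, looking along -z (the intrinsics and any distortion apply to the point x, -y, -z); pixel columns grow to the right and rows downward; lengths in m; the calibration is good to about 2 mm. A picture is of the moment at which its call begins: read the wrist's pose just before it. camera_params takes no time and is no camera call; for the wrist camera it gives the pose at the moment of the call.
- finish_job(): hands the job in; it is judged then, once.
The state is a dict: "time_s": time; "joint_pos": joint angles; "qvel": joint speeds; "tau": joint torques, N m; "position": TCP position; "tcp_rot": TCP orientation; "force": force on the tool from outside, world axes, zero at the start; "moment": the same for the moment, N m; "width": finger opening in m; "finger_force": force on a finger pad.
Only numpy, scipy, OpenCV 4.12 (cv2) and the standard library are available. Lean on these libraries where they do the work, as an engineer would, in place of code of your own. Each camera call takes 0.05 s, during which the arm holds its last target. There are 200 camera calls.

TASK

Start a long cure of the resin earrings, by touch alone: press the black rocker fully over on its white-striped end (power on), then press the two-coloured rocker fully over on its blue end, and only then press the green button all the way down for a moment and let it come back up. Do not press the red button, and leave the pods and everything else standing where they are: nothing is picked up or pushed about.

Things in the scene. Friction and masses are not known exactly. Their poses are not given: they have to be found in the camera images.
- power_pod: White switch pod with an all-black rocker on top, with a 13 mm white stripe across one end. Its weighted white housing is 120 (own x) x 92 (own y) x 36 mm high and stands loose on the table, 0.65 to 1 kg; origin at the centre of its underside, z up. The rocker is 64 mm long (own x) and 38 mm wide, pivots across the pod's middle at 40 mm above the table; the striped half lies to the pod's own +x.
- power_on (a point): Centre of the top face of the striped half of the black rocker, 22 mm from the pivot; press straight down here. When off, this half slopes up outwards and the point is 53 mm above the table; fully over, the half lies level and the point is 46 mm above the table.
- power_rocker (a joint): Black rocker, rad: 0 = off (striped half up, plain half down), 0.36 = fully on (striped half level, plain half up). Starts at 0 to 0.06. About 4 N at power_on moves it; it stays where it is left.
- timer_pod: White switch pod with a rocker that is blue on one half and yellow on the other. Its weighted white housing is 120 (own x) x 92 (own y) x 36 mm high and stands loose on the table, 0.65 to 1 kg; origin at the centre of its underside, z up. Same rocker as on power_pod: the blue half lies to the pod's own +x.
- timer_blue (a point): Centre of the top face of the blue half of the timer rocker, 22 mm from the pivot; press straight down here. 53 mm above the table when up, 46 mm when fully over.
- timer_rocker (a joint): Timer rocker, rad: 0 = yellow half down (short cure), 0.36 = blue half fully down and level (long cure). Starts at 0 to 0.08. About 4 N at timer_blue moves it; it stays where it is left.
- button_pod: White switch pod with a green and a red round button on top. Its weighted white housing is 120 (own x) x 92 (own y) x 36 mm high and stands loose on the table, 0.65 to 1 kg; origin at the centre of its underside, z up. Green is 30 mm from the middle towards its own +x, red 30 mm towards its own -x.
- start_button_top (a point): Centre of the top face of the green start button (32 mm across, in a grey collar 48 mm across whose top is 48 mm above the table); 58 mm above the table when up; moves with it.
- start_button (a joint): Green start button, m: 0 = up, 0.007 = fully down. A spring returns it; fully down takes 5 N.
- stop_button_top (a point): Centre of the top face of the red stop button, same size as the green; not to be pressed.
- stop_button (a joint): Red stop button, m: 0 = up, 0.007 = fully down.
- cutter_a: Bystander: square steel clay cutter standing among the pods, 24 x 24 x 28 mm high; origin at the centre of its underside, as for all bystanders unless said.
- cutter_b: Bystander: square brass clay cutter standing among the pods, 24 x 24 x 28 mm high.
- tumbler: Bystander: mint drinking tumbler, 80 mm across, 172 mm high.
- glue: Bystander: white glue bottle with a blue label, 50 mm across, 130 mm high.
- bead_jar: Bystander: small amber jar with a steel lid, 48 mm across, 45 mm high.
- clay_knife: Bystander: flat clay spatula, 160 mm long along its own x, lying beyond the pods, under 30 mm high.
- finding_tray: Bystander: pink three-compartment tray, 90 x 120 x 30 mm high.
Things that resemble listed ones, but are neither listed nor needed, are in the scene too. What is shaped like the timer_pod but orange is not meant. What is shaped like the power_pod but orange is not meant.

How it is judged:
On the way, in this order (a step that is already met when the one before it is completed fails the run):
1. the black rocker is pressed fully over to on (value of joint power_rocker above 0.3 rad), for 0.1 s.
2. the timer rocker is pressed fully over to blue (value of joint each of timer_rocker, power_rocker above 0.3 rad), for 0.1 s.
3. the green button is pressed down with both rockers set (all of step 2 and value of joint start_button above 0.0055 m), for 0.1 s.
At the end, for the whole second after the job is handed in: Black rocker on and timer rocker on blue (both above 0.30 of 0.36 rad), green and red buttons up (within 1.5 mm), every pod at rest, and every pod and bystander within 25 mm of where it started (all of step 2 and value of joint each of start_button, stop_button below 0.0015 m and distance of each of power_pod, timer_pod, button_pod, cutter_a, cutter_b, tumbler, glue, bead_jar, clay_knife, finding_tray from where it was at the start of the episode below 0.025 m and linear speed of each of power_pod, timer_pod, button_pod below 0.02 m/s); the robot touches nothing.
It fails at once if the timer rocker is moved over before the power is on (value of joint timer_rocker above 0.15 rad and value of joint power_rocker below 0.27 rad).
It fails at once if the green button is pressed before both rockers are set (value of joint start_button above 0.0035 m and value of joint any of power_rocker, timer_rocker below 0.27 rad).
It fails at once if the red button is pressed (value of joint stop_button above 0.0035 m).
It fails at once if a pod is shifted or lifted by more than 25 mm (distance of any of power_pod, timer_pod, button_pod from where it was at the start of the episode above 0.025 m).
It fails at once if a bystander is shifted, knocked over or lifted by more than 25 mm (distance of any of cutter_a, cutter_b, tumbler, glue, bead_jar, clay_knife, finding_tray from where it was at the start of the episode above 0.025 m or angle between any of cutter_a, cutter_b, tumbler, glue, bead_jar's own z axis and vertical above 0.5 rad).
It also fails if it takes over 48 s, if anything falls off the work surface, if the arm or the gripper's body presses on something with over 40 N, if the wrist force passes 120 N, or if a joint passes its speed limit or range.

## Working session

There is one attempt and no reset: what is moved stays moved. The work goes in short steps, Python scripts to look and compute and a tool call to move; the robot and the scene stay as the last step left them, time stands still between calls to the robot, and variables do not carry over. Pictures are saved under pics/ and viewed, at most 10 in all, crops included, and the job is handed in when it is done.

Besides the shell and the picture viewer there is one more tool, called as a command line: name --pt "numbers of a row" for each row, then --argument value for the rest. drive_tool: Moves the arm, as the interface text tells. Its arguments: {"type":"object","properties":{"plan":{"type":"array"}},"required":["plan"]}

```bash
mkdir -p pics; cat > h.py <<'E'
import numpy as np, cv2
from bench import sense, optics
from scipy.spatial.transform import Rotation as R
def grab(n,f=None):
    p=optics.camera_params(n); im=optics.grab_frame(n)
    if f: cv2.imwrite('pics/'+f,im[:,:,::-1])
    return im,p
def rot(a):
    a=np.array(a,float)
    return a if a.shape==(3,3) else R.from_quat(a).as_matrix()
def ray(p,uv):
    K=np.array(p['camera_matrix'],float)
    k=float(p['k1'])
    q=cv2.undistortPoints(np.array([[uv]],float),K,np.array([k,0,0,0,0.]))[0,0]
    d=rot(p['attitude'])@np.array([q[0],-q[1],-1.])
    return np.array(p['origin'],float),d
def onplane(p,uv,z):
    o,d=ray(p,uv); return o+d*(z-o[2])/d[2]
def tri(rs):
    A=np.zeros((3,3));b=np.zeros(3)
    for o,d in rs:
        d=d/np.linalg.norm(d);M=np.eye(3)-np.outer(d,d);A+=M;b+=M@o
    return np.linalg.solve(A,b)
def proj(p,X):
    c=rot(p['attitude']).T@(np.array(X)-p['origin']); s=np.array([c[0],-c[1]])/-c[2]
    s=s*(1+p['k1']*(s@s)); K=np.array(p['camera_matrix']); return (K@[s[0],s[1],1])[:2]
E
python3 - <<'E'
from h import *
for n in('scene','top'):
    im,p=grab(n,n+'.png'); print(p)
print(sense())
E
```

```text
{'camera_matrix': array([[528.60016524,   0.        , 277.47083953],
       [  0.        , 528.60016524, 208.49803596],
       [  0.        ,   0.        ,   1.        ]]), 'k1': 0.0026585665212175637, 'origin': array([ 1.36472054, -0.51821136,  1.21564886]), 'attitude': array([0.3051806 , 0.18657956, 0.47978483, 0.80116127])}
{'camera_matrix': array([[417.86554385,   0.        , 283.75504148],
       [  0.        , 417.86554385, 210.09253111],
       [  0.        ,   0.        ,   1.        ]]), 'k1': 0.018766956847582453, 'origin': array([ 0.15263057, -0.03994162,  1.55527248]), 'attitude': array([ 0.0675647 , -0.05999506, -0.7036229 ,  0.70480524])}
{'time_s': 0.1, 'joint_pos': array([-1.47560546e+00,  3.13929932e-01,  4.50715428e-02,  1.30361860e+00,
        1.41647140e-05,  1.43122183e+00]), 'qvel': array([-3.80524638e-05, -3.16876552e-03,  1.89057966e-03,  1.49442977e-04,
       -9.63395690e-04, -1.56666308e-03]), 'tau': array([ 4.02188729e-03, -4.81720054e+01,  2.99246407e+01,  1.26389277e-02,
       -9.96293011e-05, -1.70967428e-05]), 'position': array([ 0.13371719, -0.55874957,  0.23048682]), 'tcp_rot': array([ 9.93118210e-01,  1.17113256e-01,  2.57276008e-05, -8.39969239e-04]), 'force': array([-0.67149373, -0.65753664, -0.47216449]), 'moment': array([0.05044434, 0.04016703, 0.01064209]), 'finger_force': 0.0, 'width': 0.08559951749225132}
```

View pics/scene.png

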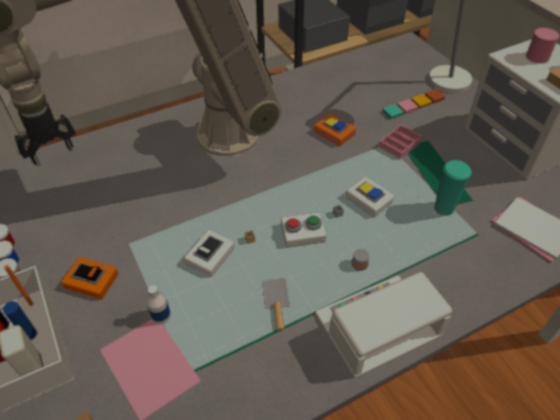

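View pics/top.png

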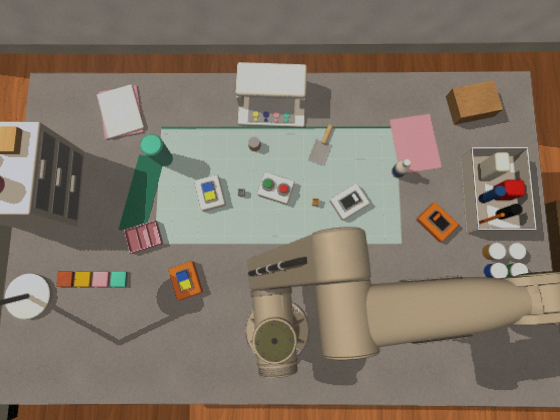

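The scene view shows the white power pod near (209,252), the button pod near (303,229) and the timer pod near (370,196). In the top view they are near (350,202), (276,188) and (209,193). The orange pods are decoys. Next I'll zoom in on the pods.

```bash
python3 - <<'E'
from h import *
s=cv2.imread('pics/scene.png');t=cv2.imread('pics/top.png')
rows=[]
for im,cs,r in((s,[(209,252),(303,229),(370,196)],26),(t,[(350,202),(276,188),(209,193)],22)):
    rows.append(np.hstack([cv2.convertScaleAbs(cv2.resize(im[y-r:y+r,x-r:x+r],(260,260),interpolation=cv2.INTER_CUBIC),alpha=1.3) for x,y in cs]))
cv2.imwrite('pics/m.png',np.vstack(rows))
E
```

```text
(no output)
```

View pics/m.png

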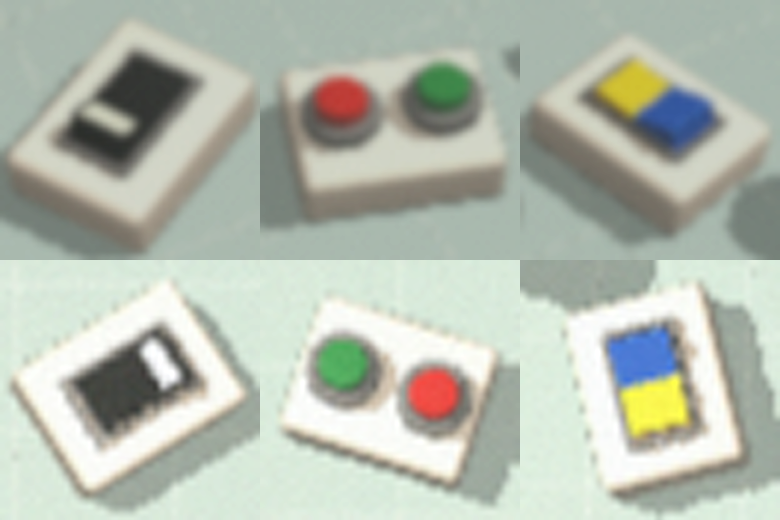

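The enlargement shows the stripe towards the right/up end of the power pod in the top view, and blue on the upper half of the timer. Green is the left button in the top view and the right one in the scene view.

```bash
cat > m.py <<'E'
from h import *
P={n:optics.camera_params(n) for n in('scene','top')}
I={n:cv2.imread(f'pics/{n}.png') for n in P}
C={'power':((209,252),(350,202)),'button':((303,229),(276,188)),'timer':((370,196),(209,193))}
def masks(im,c,r=24):
    x,y=c; cr=im[y-r:y+r,x-r:x+r]; big=cv2.resize(cr,None,fx=4,fy=4,interpolation=cv2.INTER_CUBIC)
    return big,(x-r,y-r)
def cen(m,off,near=None):
    n,l,st,ce=cv2.connectedComponentsWithStats(m.astype(np.uint8))
    k=1+np.argmax(st[1:,4]); return (ce[k]+.5)/4-.5+np.array(off),st[k,4]/16,l==k
def colour(im,c,name):
    b,o=masks(im,c); h,s,v=cv2.split(cv2.cvtColor(b,cv2.COLOR_BGR2HSV))
    return cen({'blue':(h>100)&(h<130)&(s>120),'yellow':(h>20)&(h<35)&(s>120),'green':(h>45)&(h<85)&(s>120),'red':((h<6)|(h>172))&(s>140)}[name],o)
def house(n,pod):
    c=C[pod][n=='top']; b,o=masks(I[n],c,30)
    lab=cv2.cvtColor(b,cv2.COLOR_BGR2LAB).astype(float)
    h,s,v=cv2.split(cv2.cvtColor(b,cv2.COLOR_BGR2HSV))
    thr=245 if n=='top' else 150
    mn=b.min(2)
    m=(mn>thr) if n=='top' else (lab[:,:,1]-128>-3)&(mn>135)
    return b,o,m
if __name__=='__main__':
    for pod,cols in(('timer',('blue','yellow')),('button',('green','red'))):
        for col in cols:
            cs=[colour(I[n],C[pod][i],col) for i,n in enumerate(P)]
            X=tri([ray(P[n],cs[i][0]) for i,n in enumerate(P)])
            print(pod,col,[np.round(c[0],1) for c in cs],[c[1] for c in cs],X.round(4),[np.linalg.norm(proj(P[n],X)-cs[i][0]).round(2) for i,n in enumerate(P)])
    for pod in C:
        c=C[pod][1]; b,o=masks(I['top'],c,30); m=(b.min(2)>228)
        _,a,l=cen(m,o)
        ct=max(cv2.findContours(l.astype(np.uint8),0,2)[0],key=cv2.contourArea)
        W=np.array([onplane(P['top'],(q[0]+.5)/4-.5+np.array(o),.036)[:2] for q in ct]).astype(np.float32)
        (cc,sz,an)=cv2.minAreaRect(W*1000); print(pod,'house',np.round(cc,1),np.round(sz,1),round(an,1))
    # black stripe: bright blob inside black rocker hull
    S=[]
    for i,n in enumerate(P):
        c=C['power'][i]; b,o=masks(I[n],c,24)
        g=b.max(2); dark=g<(110 if n=='top' else 85)
        pt,a,l=cen(dark,o)
        hull=cv2.convexHull(max(cv2.findContours(l.astype(np.uint8),0,2)[0],key=cv2.contourArea))
        hm=np.zeros(g.shape,np.uint8); cv2.fillConvexPoly(hm,hull,1)
        hc=cen(hm,o); inner=cv2.erode(hm,np.ones((3,3)))
        st=cen((b.min(2)>(150 if n=='top' else 115))&(inner>0),o)
        S.append((hc[0],st[0])); print(n,'dark hull',hc[0].round(1),hc[1],'stripe',st[0].round(1),st[1])
    for j,nm in enumerate(('hull','stripe')):
        X=tri([ray(P[n],S[i][j]) for i,n in enumerate(P)]); print(nm,X.round(4),[np.linalg.norm(proj(P[n],X)-S[i][j]).round(2) for i,n in enumerate(P)], onplane(P['top'],S[1][j],.05).round(4))
E
python3 m.py
```

```text
timer blue [array([375.1, 193. ]), array([207.3, 186.8])] [np.float64(88.3125), np.float64(72.875)] [0.517  0.2623 0.0424] [np.float64(0.23), np.float64(0.19)]
timer yellow [array([365.6, 187.2]), array([209.5, 195.4])] [np.float64(87.125), np.float64(81.0)] [0.4837 0.2516 0.0432] [np.float64(0.18), np.float64(0.15)]
button green [array([313.3, 219.7]), array([267.6, 183.2])] [np.float64(40.125), np.float64(38.9375)] [0.5281 0.0366 0.0534] [np.float64(0.05), np.float64(0.04)]
button red [array([292.9, 222.6]), array([283. , 188.2])] [np.float64(60.125), np.float64(49.6875)] [ 0.5092 -0.0204  0.0528] [np.float64(0.03), np.float64(0.02)]Traceback (most recent call last):
  File "m.py", line 30, in <module>
    _,a,l=cen(m,o)
          ~~~^^^^^
  File "m.py", line 10, in cen
    k=1+np.argmax(st[1:,4]); return (ce[k]+.5)/4-.5+np.array(off),st[k,4]/16,l==k
        ~~~~~~~~~^^^^^^^^^^
    return _wrapfunc(a, 'argmax', axis=axis, out=out, **kwds)
    return bound(*args, **kwds)
ValueError: attempt to get argmax of an empty sequence
```

```bash
python3 - <<'E'
from h import *
t=cv2.imread('pics/top.png')
print(t[197,330:375].tolist()[::3]); print(t[205,340:362].tolist()[::2])
s=cv2.imread('pics/scene.png'); print(s[252,190:230:2].tolist())
E
sed -i "s/b.min(2)>228/(b.min(2)>175)\&(b[:,:,2].astype(int)>b[:,:,1].astype(int)-8)/; s/masks(I\['top'\],c,30)/masks(I['top'],c,27)/" m.py; python3 m.py | tail -n +5
```

```text
[[172, 183, 171], [167, 181, 179], [191, 194, 193], [191, 195, 193], [172, 176, 176], [75, 79, 82], [49, 54, 52], [48, 53, 52], [191, 188, 188], [111, 112, 111], [123, 134, 143], [186, 191, 190], [133, 144, 143], [160, 170, 159], [167, 178, 167]]
[[156, 159, 161], [111, 118, 120], [51, 55, 54], [49, 54, 54], [48, 52, 52], [45, 47, 47], [86, 93, 98], [103, 113, 118], [159, 168, 174], [189, 194, 194], [190, 194, 192]]
[[147, 159, 157], [138, 150, 150], [104, 114, 118], [61, 65, 67], [35, 37, 35], [36, 37, 35], [39, 42, 39], [58, 63, 61], [91, 100, 100], [88, 97, 96], [46, 50, 49], [52, 56, 55], [84, 88, 88], [132, 141, 139], [152, 162, 161], [153, 163, 161], [152, 162, 160], [144, 155, 157], [116, 128, 134], [103, 115, 121]]
power house [ 467.3 -265.6] [ 86.1 112.8] 31.9
button house [497.7  16.8] [113.9  40.3] 71.3
timer house [500.5 259.4] [114.1  88.1] 15.3
scene dark hull [208. 248.] 337.5625 stripe [204.1 249.1] 20.3125
top dark hull [350.4 200.2] 225.75 stripe [354.7 197. ] 23.0625
hull [ 0.4672 -0.2697  0.0384] [np.float64(0.04), np.float64(0.03)] [ 0.4648 -0.268   0.05  ]
stripe [ 0.476  -0.2835  0.052 ] [np.float64(0.01), np.float64(0.01)] [ 0.4765 -0.2838  0.05  ]
```

drive_tool --pt "0.67 -0.31 0 -0.3 0" --pt "0.67 -0.31 0 -0.3 0" --pt "0.67 -0.31 0 -0.3 0" --pt "0.67 -0.31 0 -0.3 0" --pt "0.67 -0.31 0 -0.3 0" --pt "0.67 -0.31 0 -0.3 0"

```text
time_s: 0.85
position: [0.308, -0.4215, 0.231]
tcp_rot: [0.832, 0.555, -0.0, -0.0]
force: [-0.7, 0.2, 0.6]
width: 0.0002
finger_force: 0.0
```

```bash
cat > go.py <<'E'
import sys
from h import *
s=sense(); M=rot(s['tcp_rot'])
T={'p':(.479,-.285,.075),'t':(.521,.2645,.075),'g':(.5275,.0365,.08)}
print('t',s['time_s'],'pos',s['position'].round(4),'j',s['joint_pos'].round(2),'F',s['force'].round(1),'w',round(s['width'],4))
for k in sys.argv[1:]: print(k,(M.T@(np.array(T[k])-s['position'])/.3).round(4))
E
python3 go.py p
```

```text
t 0.85 pos [ 0.308  -0.4215  0.231 ] j [-1.09  0.21 -0.09  1.27 -0.    0.87] F [-0.7  0.2  0.6] w 0.0002
p [0.6388 0.352  0.52  ]
```

drive_tool --pt "0.2 0.11 0.1 0 0" --pt "0.4 0.22 0.1 0 0" --pt "0.54 0.3 0.1 0 0" --pt "0.639 0.352 0.2 0 0" --pt "0.639 0.352 0.38 0 0" --pt "0.639 0.352 0.52 0 0" --pt "0.639 0.352 0.52 0 0" --pt "0.639 0.352 0.52 0 0"

```text
time_s: 1.85
position: [0.4791, -0.2865, 0.0766]
tcp_rot: [0.832, 0.554, 0.0, 0.001]
force: [0.8, -0.3, 0.7]
width: -0.0001
finger_force: 0.0
```

```bash
python3 - <<'E'
from h import *
s=sense(); out=[]
a,_=grab('scene'); b,p=grab('wrist'); print(s['position'],s['joint_pos'][5], p['origin'])
cv2.imwrite('pics/a.png',np.hstack([cv2.resize(a[190:300,150:260],(400,400),interpolation=2),cv2.resize(b,(400,400))])[:,:,::-1])
E
python3 go.py p
```

```text
[ 0.47906945 -0.28654485  0.07659532] 1.2839287374263093 [ 0.5053636  -0.22415632  0.21933761]
t 1.95 pos [ 0.4798 -0.287   0.0776] j [-0.68  0.37 -0.26  0.93 -0.    1.28] F [ 0.4 -0.8  0.7] w 0.0004
p [ 0.0052 -0.0052  0.0086]
```

View pics/a.png

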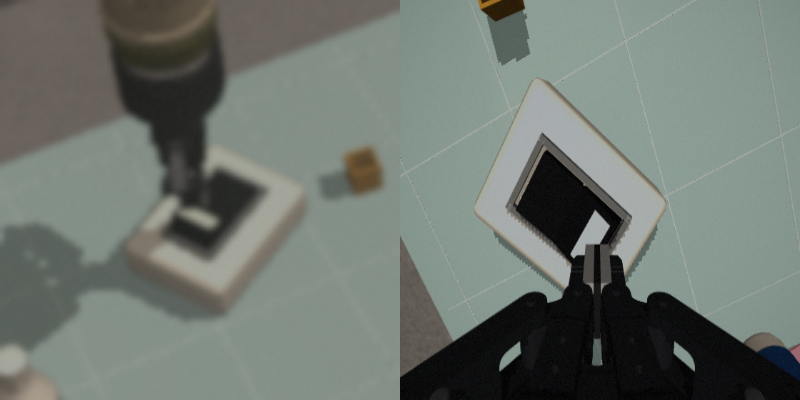

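The tip hangs over the striped half, with the stripe near (595,230) in the montage. I'll check that with rays from the wrist view.

```bash
python3 - <<'E'
from h import *
p=optics.camera_params('wrist')
for n,x,y,z in(('rec l',511,207,.036),('rec t',543,135,.036),('rec r',631,218,.036),('stripe',595,230,.052)):
    print(n,onplane(p,((x-400)*1.4,y*1.05),z).round(4))
E
```

```text
rec l [ 0.4262 -0.2515  0.036 ]
rec t [ 0.465  -0.2252  0.036 ]
rec r [ 0.5054 -0.2914  0.036 ]
stripe [ 0.4804 -0.2822  0.052 ]
```

drive_tool --pt "0 0 0.04 0 0" --pt "0 0 0.07 0 0" --pt "0 0 0.085 0 0" --pt "0 0 0.1 0 0" --pt "0 0 0.1 0 0" --pt "0 0 0.1 0 0"

```text
time_s: 2.7
position: [0.4796, -0.2864, 0.046]
tcp_rot: [0.832, 0.555, 0.0, 0.001]
force: [2.2, -3.1, 5.3]
width: -0.0002
finger_force: 2.5
```

drive_tool --pt "0 0 0.008 0 0" --pt "0 0 0.013 0 0" --pt "0 0 0.013 0 0"

```text
time_s: 3.08
position: [0.4797, -0.2865, 0.0455]
tcp_rot: [0.832, 0.555, 0.0, 0.002]
force: [-5.4, 1.7, 29.1]
width: -0.0
finger_force: 14.6
```

drive_tool --pt "0 0 -0.1 0 0" --pt "0 0 -0.25 0 0" --pt "0 0 -0.25 0 0" --pt "0 0 -0.25 0 0"

```text
time_s: 3.58
position: [0.4778, -0.2846, 0.1154]
tcp_rot: [0.832, 0.555, -0.0, -0.001]
force: [-0.7, 0.0, 1.0]
width: -0.0003
finger_force: 0.0
```

```bash
python3 go.py t; python3 - <<'E'
from h import *
b,p=grab('wrist'); cv2.imwrite('pics/w1.png',b[:,:,::-1])
E
```

```text
t 3.575 pos [ 0.4778 -0.2846  0.1154] j [-0.68  0.34 -0.21  1.02  0.    1.28] F [-0.7  0.   1. ] w -0.0003
t [ 1.7455 -0.5683  0.1373]
```

View pics/w1.png

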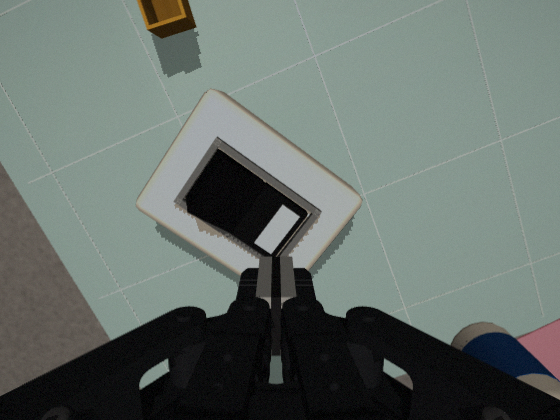

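The striped half, near (277,228), is now level, and the plain half, near (225,190), is raised. Power is on.

drive_tool --pt "0.2 -0.065 0 0 0" --pt "0.4 -0.13 0 0 0" --pt "0.6 -0.195 0 0 0" --pt "0.8 -0.26 0 0 0" --pt "1 -0.325 0 0 0" --pt "1 -0.325 0 0 0"

```text
time_s: 4.38
position: [0.5018, 0.0331, 0.1146]
tcp_rot: [0.83, 0.558, -0.001, -0.002]
force: [0.1, -1.0, -0.2]
width: 0.0
finger_force: 0.0
```

```bash
python3 go.py t
```

```text
t 4.375 pos [0.5018 0.0331 0.1146] j [-0.09  0.25 -0.34  0.99  0.    1.86] F [ 0.1 -1.  -0.2] w 0.0
t [ 0.7387 -0.231   0.1327]
```

drive_tool --pt "0.2 -0.06 0 0 0" --pt "0.4 -0.12 0 0 0" --pt "0.6 -0.19 0 0 0" --pt "0.74 -0.231 0 0 0" --pt "0.74 -0.231 0.08 0 0" --pt "0.74 -0.231 0.13 0 0" --pt "0.74 -0.231 0.13 0 0" --pt "0.74 -0.231 0.13 0 0"

```text
time_s: 5.38
position: [0.525, 0.2596, 0.0775]
tcp_rot: [0.832, 0.555, -0.0, 0.0]
force: [0.6, -0.0, -0.5]
width: -0.0001
finger_force: 0.0
```

```bash
python3 go.py t; python3 - <<'E'
from h import *
b,p=grab('wrist'); a,_=grab('scene'); np.save('wt.npy',np.r_[p['origin'],np.ravel(p['attitude'])])
cv2.imwrite('pics/b.png',np.hstack([cv2.resize(a[150:250,320:420],(240,420),interpolation=2),b])[:,:,::-1])
E
```

```text
t 5.375 pos [0.525  0.2596 0.0775] j [ 0.32  0.42 -0.19  0.96 -0.    2.29] F [ 0.6 -0.  -0.5] w -0.0001
t [ 0.01   -0.0188  0.0084]
```

View pics/b.png

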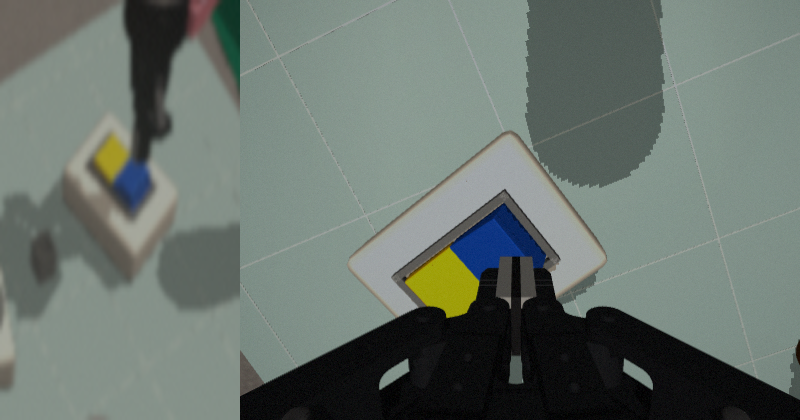

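The tip is over the blue half. The blue half spans roughly (450..558, 205..260). The recess corners are at (505,190), (558,262) and (394,276).

```bash
python3 - <<'E'
from h import *
p=optics.camera_params('wrist')
q=[onplane(p,(x-240,y),.036)[:2] for x,y in((505,190),(558,262),(394,276),(510,131),(605,258),(350,264))]
print(np.round(q,4))
for o,r,l in (q[:3],q[3:]):
    c=(r+l)/2; d=(o-l)/np.linalg.norm(o-l); print('centre',c,np.linalg.norm(o-l),np.linalg.norm(o-r),'dir',d,'blue',c+.0215*d)
E
```

```text
[[0.5306 0.2869]
 [0.5416 0.2389]
 [0.4549 0.2658]
 [0.5445 0.3134]
 [0.566  0.2312]
 [0.436  0.2814]]
centre [0.49825808 0.25232906] 0.07853811622311625 0.049321770119381735 dir [0.9630346  0.26937773] blue [0.51896333 0.25812068]
centre [0.50102599 0.25633288] 0.11310246032646 0.08493509590247254 dir [0.95915923 0.2828667 ] blue [0.52164792 0.26241451]
```

drive_tool --pt "0 -0.017 0.03 0 0" --pt "0 -0.017 0.07 0 0" --pt "0 -0.017 0.085 0 0" --pt "0 -0.017 0.1 0 0" --pt "0 -0.017 0.108 0 0" --pt "0 -0.017 0.113 0 0" --pt "0 -0.017 0.113 0 0"

```text
time_s: 6.35
position: [0.5212, 0.2629, 0.0458]
tcp_rot: [0.832, 0.555, 0.002, 0.001]
force: [-0.4, -0.8, 14.9]
width: 0.0001
finger_force: 7.5
```

Hard stop at 46 mm with 15 N. I'll press slightly more, then lift.

drive_tool --pt "0 0 0.006 0 0" --pt "0 0 0.006 0 0" --pt "0 0 -0.12 0 0" --pt "0 0 -0.25 0 0" --pt "0 0 -0.25 0 0" --pt "0 0 -0.25 0 0"

```text
time_s: 7.1
position: [0.519, 0.2622, 0.1175]
tcp_rot: [0.832, 0.555, -0.001, -0.0]
force: [0.0, 0.4, -1.2]
width: -0.0002
finger_force: 0.0
```

```bash
python3 go.py g; python3 - <<'E'
from h import *
b,p=grab('wrist'); a,_=grab('scene')
cv2.imwrite('pics/c.png',np.hstack([cv2.resize(a[150:250,320:420],(240,420),interpolation=2),b])[:,:,::-1])
E
```

```text
t 7.1 pos [0.519  0.2622 0.1175] j [ 0.33  0.38 -0.14  1.05 -0.    2.29] F [ 0.   0.4 -1.2] w -0.0002
g [-0.6836  0.3149  0.1255]
```

View pics/c.png

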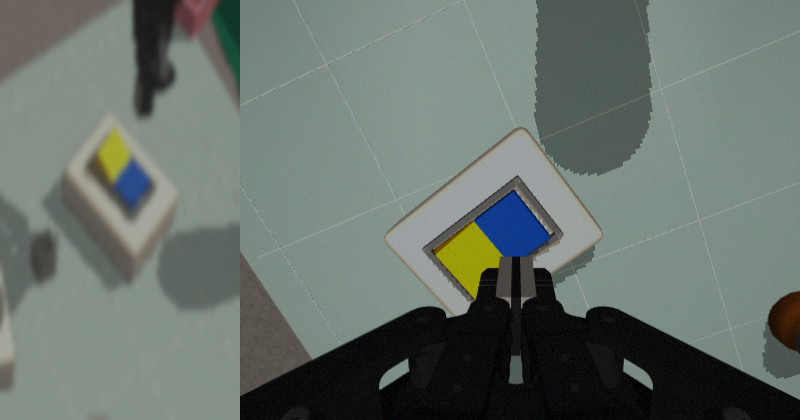

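The blue half, near (515,225), is level and the yellow half is tipped up. The pod hasn't moved. Next is the green button.

drive_tool --pt "-0.18 0.08 0 0 0" --pt "-0.36 0.16 0 0 0" --pt "-0.53 0.24 0 0 0" --pt "-0.684 0.315 0 0 0" --pt "-0.684 0.315 0.06 0 0" --pt "-0.684 0.315 0.115 0 0" --pt "-0.684 0.315 0.115 0 0" --pt "-0.684 0.315 0.115 0 0"

```text
time_s: 8.2
position: [0.5283, 0.0369, 0.0837]
tcp_rot: [0.832, 0.555, -0.0, -0.0]
force: [-0.0, 0.3, -0.4]
width: -0.0002
finger_force: 0.0
```

```bash
python3 go.py g; python3 - <<'E'
from h import *
b,p=grab('wrist'); h,s,v=cv2.split(cv2.cvtColor(b,cv2.COLOR_RGB2HSV))
for nm,m in(('g',(h>45)&(h<80)&(s>120)),('r',((h<6)|(h>172))&(s>130))):
    n,l,st,ce=cv2.connectedComponentsWithStats(m.astype(np.uint8))
    for k in np.argsort(-st[1:,4])[:1]+1: print(nm,st[k],ce[k].round(1),onplane(p,ce[k],.057).round(4))
cv2.imwrite('pics/d.png',b[:,:,::-1])
E
```

```text
t 8.2 pos [0.5283 0.0369 0.0837] j [-0.08  0.32 -0.32  0.93 -0.    1.88] F [-0.   0.3 -0.4] w -0.0002
g [-0.0023 -0.0019  0.0124]
g [ 243  221   63   49 2116] [274.1 243.9] [0.5285 0.0401 0.057 ]
r [268 355  16  28 345] [275.9 368.6] [ 0.5015 -0.0276  0.057 ]
```

View pics/d.png

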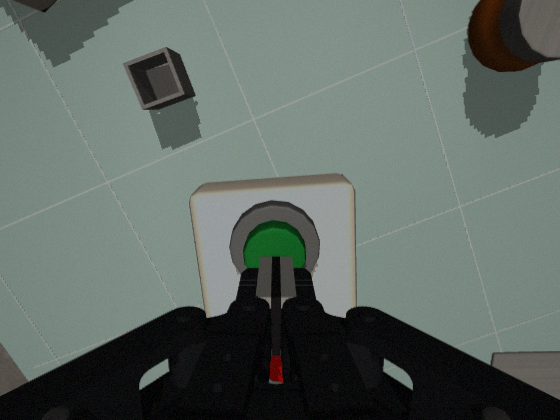

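The green button is under the tip, near (274,250), and red is 60 mm away. Pressing now.

drive_tool --pt "0 0 0.05 0 0" --pt "0 0 0.085 0 0" --pt "0 0 0.1 0 0" --pt "0 0 0.11 0 0" --pt "0 0 0.115 0 0" --pt "0 0 0.115 0 0"

```text
time_s: 9.0
position: [0.5285, 0.0369, 0.0518]
tcp_rot: [0.832, 0.555, 0.0, 0.0]
force: [-6.6, 0.5, 20.2]
width: 0.0003
finger_force: 9.9
```

drive_tool --pt "0 0 0.005 0 0" --pt "0 0 0.005 0 0" --pt "0 0 0.005 0 0"

```text
time_s: 9.38
position: [0.5286, 0.0369, 0.0516]
tcp_rot: [0.832, 0.555, 0.001, 0.001]
force: [-9.2, 0.4, 29.9]
width: 0.0003
finger_force: 14.9
```

drive_tool --pt "0 0 -0.1 0 0" --pt "0 0 -0.3 0 0" --pt "0 0 -0.5 0 0" --pt "0 0 -0.5 0 0" --pt "0 0 -0.5 0 0" --pt "0 0 -0.5 0 0"

```text
time_s: 10.12
position: [0.5275, 0.0368, 0.1963]
tcp_rot: [0.832, 0.555, -0.001, -0.001]
force: [-0.0, -0.1, -0.7]
width: 0.0002
finger_force: 0.0
```

```bash
python3 - <<'E'
from h import *
a,_=grab('scene'); b,p=grab('wrist')
cv2.imwrite('pics/e.png',np.hstack([cv2.resize(a[150:290,170:430],(520,280),interpolation=2),cv2.resize(b,(280,280))])[:,:,::-1])
E
```

```text
(no output)
```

View pics/e.png

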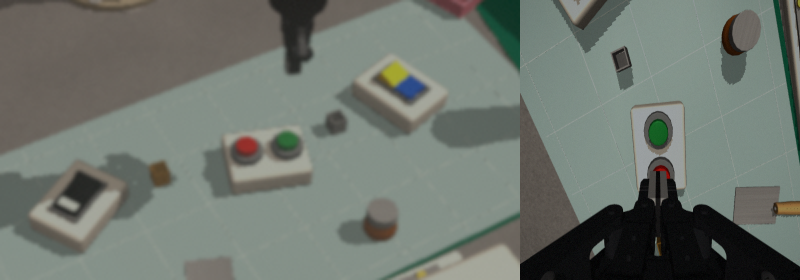

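The final view shows both rockers over, with the stripe at (68,204) and blue at (410,88). Both buttons are up at (247,147) and (287,142), and nothing has moved.

```bash
python3 -c "
from bench import finish_job; print(finish_job())"
```

```text
the job is handed in; nothing more can be done
None
```

I pressed power on, then the timer to blue, then pressed and released the green button, and handed the job in. In the last picture both rockers were over, both buttons were up and nothing had visibly moved, but the hand-in call returned no verdict.

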